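Zero the metering valve and set it two turns open

TASK

Set the handwheel valve: crank it clockwise (seen from above) until it is fully closed against its stop, then back it off exactly two full turns counterclockwise, so that its handle is over the red mark again. Do not disturb the bottles, the carton or the pump head standing round it. Finish while still gripping the crank handle between the fingers, holding the wheel still at that setting; do not let go.

Things in the scene. Friction and masses are not known exactly. Their poses are not given: they have to be found in the camera images.
- valve_wheel (a joint): opening of the blue handwheel in rad: 0 = fully closed on the hard stop, grows counterclockwise seen from above (opening), 6.283 per turn, other end stop at 20; starts between 0.4 and 1.1 turns open. The wheel's axis is vertical, its rim is 101 mm across with its top 94 mm above the table. It turns with a steady friction of about 0.08 N m (about 2 N at the handle) and stays where it is left; it meets the stop suddenly and hard
- valve_axis (a point): point on the wheel's vertical axis, 128 mm above the table, at the height of handle_grip; the valve's brass body stands on an aluminium plate (150 x 120 x 8 mm) that is fixed to the table, in a different place and at a different yaw (within 52 degrees of facing the robot) each time
- handle_grip (a point): the point to grip on the crank handle: on its axis, 128 mm above the table, 45 mm from the wheel's axis. The handle is an upright black round grip, 20 mm in diameter, from 96 to 156 mm above the table, on the wheel's rim. It spins freely on its pin, so it can be gripped from above and led round in circles of 45 mm radius with the hand's yaw unchanged. Nothing else on the valve is higher than 97 mm
- crank_handle: the same crank handle; its origin is the centre of its underside, 96 mm above the table
- stop_mark (a point): red mark on the plate, 22 x 10 mm, its centre 62.5 mm from the wheel's axis: the handle stands on the line from the axis through this mark when the valve is closed, and again at every full turn
- bottle_250_mid (a point): clear glass reagent bottle with blue cap, 63 mm across, 134 mm tall; point at mid-height; loose bystander, to be left alone
- buffer_ph7_mid (a point): small white plastic bottle with yellow cap, 47 mm across, 94 mm tall; point at mid-height; loose bystander, to be left alone
- buffer_ph4_mid (a point): small white plastic bottle with red cap, 47 mm across, 94 mm tall; point at mid-height; loose bystander, to be left alone
- filter_box_mid (a point): white-and-green carton, 66 x 120 x 78 mm high; point at mid-height; loose bystander, to be left alone
- spare_pump_head_mid (a point): black-and-cream pump head with two white tube stubs, 54 x 120 x 50 mm high; point at mid-height; loose bystander, to be left alone

How it is judged:
By the outcome, as a careful person would: the job done as asked, in the order asked, and still so for the second after the job is handed in, while the arm keeps its last pose, push and grip.
It also fails if it takes over 64 s, if anything falls off the work surface, if the arm or the gripper's body presses on something with over 40 N, if the wrist force passes 120 N, or if a joint passes its speed limit or range.

ROBOT

A 7-joint arm with a two-finger parallel gripper is mounted at the origin on a cart in front of the work surface, level with it; the furniture and walls round the work are solid. World frame = base frame: x ahead of the robot, y to its left, z up, the work surface at z = 0. Lengths are in m, angles in rad, forces in N, time in s.
With the tool pointing down it reaches from about 0.4 to 0.925 m from the base axis. Payload 4.1 kg.
Tool frame: the origin (TCP) lies between the finger pads; the fingertips stand 8 mm ahead of it and the grasp point (between the pads) lies 11 mm behind it (tip_reach is the distance from the TCP to the fingertips, in m); z points along the fingers, y is the line along which they close (so a half turn about z gives the same grasp; the last joint's range is limited). The gripper opens to 85 mm and grips with 20 to 120 N. Pads are 22 mm wide; open, the fingers measure 114 mm over their backs; the gripper's body (76 mm by 85 mm) begins 54 mm behind the grasp point. The pads swing forward as they close: fully open they stand 13 mm farther back than shut.
Start: joints at [1.13, 0.398, 0.045, 1.537, -0.019, 1.207, -0.051], TCP at [0.218, -0.612, 0.239] pointing down, gripper open.
Joint ranges: [-2.82, 2.82], [-0.49, 2.23], [-1.37, 1.46], [0, 2.46], [-1.36, 4.5], [0.23, 2], [-2.94, 2.94]. Speed limits (rad/s): [2.57, 2.57, 3.14, 3.14, 3.14, 3.14, 3.14].

INTERFACE

Orientations are given as a rotation vector (axis times angle).
In Python, from bench import sense, grab_frame, finish_job, find_in, landmark_of, tip_reach gives the robot as it stands.
- The arm moves only by the tool move_arm, never from a script. Its arguments are lists of equal length, an entry for each row: "linear": the shift along the tool's x, y, z in cm, a list of three; "yaw": the turn about the tool's z in degrees; "fingers": the opening, from -1 (shut) to 1 (fully open). In form: {"linear": [[dx, dy, dz], ...], "yaw": [yaw, ...], "fingers": [fingers, ...]}. A call has 1 to 5 rows; each row shifts and turns the commanded pose from where the row before left it, along the tool's axes as they then stand; what a row does not reach is not made up. A row lasts 1/10 s, in which the tool goes at most 50 mm and 8.59 degrees, less where a joint would pass 70% of its speed; a pose out of reach is approached as far as the arm can. A call is refused whole if a number of a shift passes 5 or a number of a turn 8.59, either way. A call with a gripper value outside its range is refused whole. The fingers move at their own pace and stop on an object; "grip_force" is the grip in N (left out, the last holds). Time passes only in rows, so rows that do not move let the fingers close. It gives the time, the measured TCP pose, the force, the opening and the grip force at its end, in the units of the state.
- sense(): the state, without advancing time (a new reading comes with each control period).
- grab_frame(name): name is "side" or "top"; returns a dict with "frame" (480x640x3 uint8, red, green, blue), "depth" (480x640 float32, m along the optical axis (not along the pixel's ray), 0 where there is no reading), "fov_y" (degrees; the focal length in pixels is half the picture's height over the tangent of half this angle, whatever the lens; pixels are square), "cx", "cy" (the principal point, pixels), "R" (3x3) and "t" (3): a world point X has camera coordinates R X + t. Camera axes: x right, y down, z forward; pixel columns grow to the right and rows downward; lengths in m; the calibration is good to about 2 mm. A picture is of the moment at which its call begins.
- finish_job(): hands the job in; it is judged then, once.
Trained networks look in the newest picture that a camera, given by its name, has taken for a name from the list of things; names that differ only in an ending like _2 or _b are one class to them, and where a whole thing is asked for, a point or a joint stands for the part that bears it (a point fixed in the world has none). Each returns a list of dicts, best first, with "score" (0 to 1); they miss things now and then, are a little off and sometimes report something else, mostly with a low value. They report only what shows in the picture. A call takes as long as a camera call.
- find_in(camera, target): "extent" ([left, top, right, bottom] in pixels, round what is visible of it).
- landmark_of(camera, target): "xy" ([column, row] in pixels: a listed point, or the origin of a listed thing).
The state is a dict: "t": time; "joints": joint angles; "qvel": joint speeds; "joint_efforts": joint torques, N m; "position": TCP position; "ee_rot": TCP orientation; "wrist_force": force on the tool from outside, world axes, zero at the start; "torque": the same for the moment, N m; "finger_gap": opening from 0.0 (shut) to 1.0 (fully open); "gripper_force": force on a finger pad.
Only numpy, scipy, OpenCV 4.12 (cv2) and the standard library are available. Lean on these libraries where they do the work, as an engineer would, in place of code of your own. Each camera call takes 0.05 s, during which the arm holds its last target. There are 200 camera calls.

## Working session

There is one attempt and no reset: what is moved stays moved. The work goes in short steps, Python scripts to look and compute and a tool call to move; the robot and the scene stay as the last step left them, time stands still between calls to the robot, and variables do not carry over. Pictures are saved under pics/ and viewed, at most 10 in all, crops included, and the job is handed in when it is done.

Besides the shell and the picture viewer there is one more tool, called after "Request:" as name(argument=value, ...), one argument or row to a line, values as JSON. move_arm: Moves the arm, as the interface text tells. Its arguments: {"type":"object","properties":{"linear":{"type":"array"},"yaw":{"type":"array"},"fingers":{"type":"array"},"grip_force":{"type":"number"}},"required":["linear","yaw","fingers"]}

```bash
mkdir -p pics; cat > h.py <<'E'
import numpy as np, cv2
from bench import *
def ray(f,px,z):
    fl=240/np.tan(np.radians(f["fov_y"]/2)); R=np.array(f["R"]);t=np.array(f["t"])
    d=R.T@np.array([(px[0]-f["cx"])/fl,(px[1]-f["cy"])/fl,1]); c=-R.T@t
    return c+d*(z-c[2])/d[2]
def proj(f,X):
    fl=240/np.tan(np.radians(f["fov_y"]/2)); p=np.array(f["R"])@X+np.array(f["t"])
    return p[:2]/p[2]*fl+[f["cx"],f["cy"]]
E
python3 - <<'E'
from h import *
Z=dict(valve_axis=.128,handle_grip=.128,crank_handle=.096,stop_mark=.008,bottle_250_mid=.067,buffer_ph7_mid=.047,buffer_ph4_mid=.047,filter_box_mid=.039,spare_pump_head_mid=.025)
for c in("top","side"):
    f=grab_frame(c); cv2.imwrite(f"pics/{c}0.png",f["frame"][:,:,::-1])
    print(c,-np.array(f["R"]).T@f["t"])
    for n,z in Z.items():
        r=landmark_of(c,n)
        for q in r[:2]: print(n,round(q["score"],2),np.round(q["xy"]),np.round(ray(f,q["xy"],z),3))
s=sense();print(s)
E
```

```text
top [0.30850212 0.15567425 1.12170396]
valve_axis 0.62 [412. 236.] [0.529 0.016 0.128]
handle_grip 0.54 [395. 222.] [0.549 0.048 0.128]
crank_handle 0.57 [409. 168.] [0.662 0.029 0.096]
crank_handle 0.56 [429. 267.] [ 0.484 -0.023  0.096]
stop_mark 0.62 [432. 269.] [ 0.496 -0.044  0.008]
stop_mark 0.62 [397. 221.] [0.581 0.031 0.008]
bottle_250_mid 0.97 [458. 173.] [ 0.673 -0.067  0.067]
buffer_ph7_mid 0.69 [403. 168.] [0.677 0.034 0.047]
buffer_ph4_mid 0.57 [353. 164.] [0.675 0.131 0.047]
filter_box_mid 0.76 [212. 192.] [0.588 0.394 0.039]
spare_pump_head_mid 0.91 [214. 305.] [0.376 0.357 0.025]
side [0.32277781 1.00610788 0.78382673]
valve_axis 0.69 [346. 187.] [0.524 0.015 0.128]
handle_grip 0.75 [332. 196.] [0.545 0.058 0.128]
crank_handle 0.73 [331. 210.] [0.545 0.064 0.096]
stop_mark 0.74 [361. 221.] [ 0.495 -0.032  0.008]
stop_mark 0.21 [346. 182.] [ 0.566 -0.186  0.008]
bottle_250_mid 0.62 [292. 183.] [ 0.67  -0.061  0.067]
buffer_ph7_mid 0.67 [280. 209.] [0.676 0.022 0.047]
filter_box_mid 0.92 [259. 336.] [0.595 0.393 0.039]
spare_pump_head_mid 0.98 [387. 354.] [0.37  0.363 0.025]
{'t': 1.0, 'joints': array([ 1.1299899 ,  0.39840743,  0.04512375,  1.53656968, -0.01873609,
        1.20692116, -0.05068314]), 'qvel': array([-0.00039734,  0.00117421, -0.0003645 ,  0.00055858,  0.00154485,
        0.00036092,  0.00020069]), 'joint_efforts': array([ 4.21149243e-04, -4.75024617e+01,  1.36323117e+00, -2.54524684e+01,
        1.16107485e-02,  8.05256532e-04, -1.22416893e-05]), 'position': array([ 0.21791321, -0.61242653,  0.23935588]), 'ee_rot': array([3.09569933e+00, 5.34366367e-01, 5.44442643e-05]), 'wrist_force': array([-0.13817183, -0.17551164, -0.35681312]), 'torque': array([ 0.03434536, -0.03305793,  0.00906436]), 'gripper_force': 0.0, 'finger_gap': 1.0017522262060277}
```

View pics/top0.png

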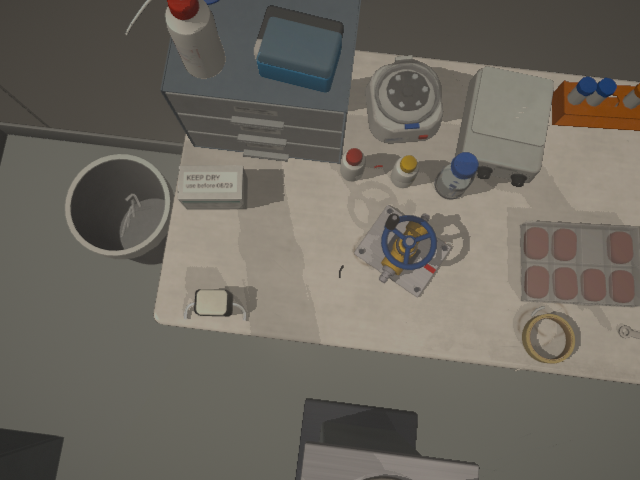

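View pics/side0.png

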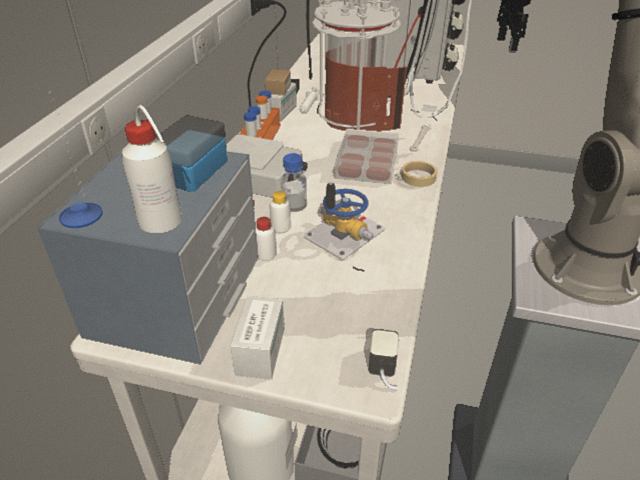

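The top view shows the blue rim centred near (409,242), the black handle at (392,222) and the red mark at (430,267). In the side view the handle is at (331,195). The handle is roughly opposite the mark, so the valve is about half a turn open. Next I refine these by colour and depth.

```bash
cat > m.py <<'E'
from h import *
def pts(f,mask):
    v,u=np.nonzero(mask&(f["depth"]>0)); d=f["depth"][v,u]
    fl=240/np.tan(np.radians(f["fov_y"]/2)); 
    C=np.c_[(u-f["cx"])/fl*d,(v-f["cy"])/fl*d,d]
    return (C-np.array(f["t"]))@np.array(f["R"])
def scan(c):
    f=grab_frame(c); h=cv2.cvtColor(f["frame"],cv2.COLOR_RGB2HSV).astype(int); H,S,V=h[...,0],h[...,1],h[...,2]
    near=lambda P,r:P[np.hypot(P[:,0]-.526,P[:,1]-.016)<r]
    b=near(pts(f,(H>100)&(H<125)&(S>120)),.085); b=b[(b[:,2]>.07)&(b[:,2]<.11)]
    hull=cv2.convexHull((b[:,:2]*1e4).astype(np.float32)); (x,y),r=cv2.minEnclosingCircle(hull)
    e=cv2.fitEllipse(hull)
    print(c,"blue",len(b),b[:,2].mean(),"circ",x/1e4,y/1e4,r/1e4,"ell",np.array(e[0])/1e4,np.array(e[1])/1e4)
    k=near(pts(f,V<70),.1); k=k[(k[:,2]>.105)&(k[:,2]<.17)]
    print("black",len(k),k.mean(0),k.min(0),k.max(0))
    t=k[k[:,2]>.148]; print("top",len(t),t.mean(0) if len(t) else "")
    q=near(pts(f,((H<8)|(H>172))&(S>120)),.1); q=q[(q[:,2]<.03)]
    print("red",len(q),q.mean(0),q.min(0),q.max(0))
E
python3 -c "
from m import *
scan('top');scan('side')"
```

```text
Traceback (most recent call last):
  File "m.py", line 12, in scan
    e=cv2.fitEllipse(hull)
cv2.error: OpenCV(4.12.0) /io/opencv/modules/imgproc/src/shapedescr.cpp:361: error: (-201:Incorrect size of input array) There should be at least 5 points to fit the ellipse in function 'fitEllipseNoDirect'
```

```bash
python3 - <<'E'
from m import *
f=grab_frame('top'); h=cv2.cvtColor(f["frame"],cv2.COLOR_RGB2HSV)
print(h[236:250,384:390].reshape(-1,3)[::6].tolist()); 
m=(h[...,0]>100)&(h[...,0]<130)&(h[...,1]>100); m[:,:370]=0;m[:200]=0;m[:,450:]=0;m[290:]=0
P=pts(f,m);print(m.sum(),len(P),P.min(0),P.max(0),np.median(P,0))
E
sed -i 's/(H<125)&(S>120)/(H<130)\&(S>100)/; s/b\[:,2\]>.07/b[:,2]>.06/;s/    e=cv2.fit.*/    e=cv2.fitEllipse(hull) if len(hull)>4 else ((0,0),(0,0))/' m.py
python3 -c "
from m import *
scan('top');scan('side')"
```

```text
[[110, 109, 101], [110, 108, 102], [111, 106, 101], [110, 109, 101], [111, 106, 101], [110, 106, 101], [110, 108, 102], [110, 108, 102], [110, 108, 102], [110, 109, 103], [110, 111, 106], [111, 113, 108], [110, 112, 107], [110, 111, 106]]
516 516 [ 0.47726366 -0.03022709  0.08598648] [0.56548118 0.06392806 0.09928479] [0.51812525 0.01170868 0.09202879]
top blue 516 0.09201430411703064 circ 0.525772509765625 0.016993209838867186 0.04836054077148438 ell [0.52505337 0.01661683] [0.09317846 0.09546887]
black 130 [0.54686671 0.05452884 0.13974055] [0.5410635  0.04334179 0.10527352] [0.55809704 0.06268177 0.15619715]
top 59 [0.54936863 0.0534077  0.15243283]
red 51 [ 0.49671158 -0.03997243  0.00911688] [ 0.4900036  -0.05004148  0.00491551] [ 0.50413607 -0.02835225  0.01360785]
side blue 367 0.09180849704363915 circ 0.525547265625 0.019374266052246094 0.05105614929199219 ell [0.52417798 0.01935431] [0.09586301 0.09966278]
black 148 [0.548667   0.06149196 0.13236332] [0.54023015 0.05371382 0.10559922] [0.55806654 0.06695144 0.15691056]
top 28 [0.54892383 0.06009442 0.1524741 ]
red 19 [ 0.4955785  -0.03856608  0.00964262] [ 0.48809535 -0.04750325  0.00714137] [ 0.50356349 -0.0313817   0.01219063]
```

Request:
move_arm(
  linear=[
    [2.7,-2.6,0],
    [2.7,-2.6,0],
    [2.7,-2.6,0],
    [2.7,-2.6,0],
    [2.7,-2.6,0],
  ],
  yaw=[0,0,0,0,0],
  fingers=[1,1,1,1,1],
)

```text
t: 1.7
position: [0.3021, -0.4433, 0.2395]
ee_rot: [3.095, 0.534, 0.0]
wrist_force: [1.2, 0.2, -0.5]
finger_gap: 1.002
gripper_force: 0.0
```

Request:
move_arm(
  linear=[
    [2.7,-2.6,0],
    [2.7,-2.6,0],
    [2.7,-2.6,0],
    [2.7,-2.6,0],
    [2.7,-2.6,0],
  ],
  yaw=[0,0,0,0,0],
  fingers=[1,1,1,1,1],
)

```text
t: 2.2
position: [0.3856, -0.2756, 0.2396]
ee_rot: [3.095, 0.534, 0.001]
wrist_force: [0.6, -0.3, 0.3]
finger_gap: 1.001
gripper_force: 0.0
```

Request:
move_arm(
  linear=[
    [2.7,-2.6,0],
    [2.7,-2.6,0],
    [2.7,-2.6,0],
    [2.7,-2.6,0],
    [2.7,-2.6,0],
  ],
  yaw=[0,0,0,0,0],
  fingers=[1,1,1,1,1],
)

```text
t: 2.7
position: [0.4693, -0.1079, 0.2396]
ee_rot: [3.095, 0.534, 0.001]
wrist_force: [0.1, 0.2, -0.0]
finger_gap: 0.998
gripper_force: 0.0
```

Request:
move_arm(
  linear=[
    [2.7,-2.6,0],
    [2.7,-2.6,0],
    [2.7,-2.6,0],
    [2.4,-2.4,0],
    [0,0,0],
  ],
  yaw=[0,0,0,0,0],
  fingers=[1,1,1,1,1],
)

```text
t: 3.2
position: [0.5348, 0.0282, 0.2397]
ee_rot: [-3.09, -0.547, -0.004]
wrist_force: [-0.6, 0.3, -0.8]
finger_gap: 1.002
gripper_force: 0.0
```

Request:
move_arm(
  linear=[
    [1.2,-1.1,1.5],
    [1.1,-1.0,1.5],
    [0,0,1],
    [0,0,0],
    [0,0,0],
  ],
  yaw=[0,0,0,0,0],
  fingers=[1,1,1,1,1],
)

```text
t: 3.7
position: [0.5478, 0.0481, 0.1994]
ee_rot: [3.095, 0.532, -0.001]
wrist_force: [0.8, -0.3, 0.1]
finger_gap: 0.997
gripper_force: 0.0
```

```bash
python3 - <<'E'
from h import *
f=grab_frame("side"); s=sense(); p=s["position"];print(p,s["ee_rot"],s["joints"])
u,v=proj(f,p).astype(int);print(u,v)
im=f["frame"][v-100:v+100,u-130:u+130,::-1]; cv2.imwrite("pics/s1.png",cv2.resize(im,None,fx=3,fy=3))
r=landmark_of("side","handle_grip");print([(q["score"],ray(f,q["xy"],.128)) for q in r[:2]])
E
```

```text
[0.54819106 0.04827847 0.199857  ] [3.09534489e+00 5.31636234e-01 9.27314104e-04] [ 0.22409171  0.28113966 -0.46736698  1.81465277  0.14342282  1.07838716
 -1.52606536]
332 163
[(0.79, array([0.54774134, 0.06710092, 0.128     ]))]
```

View pics/s1.png

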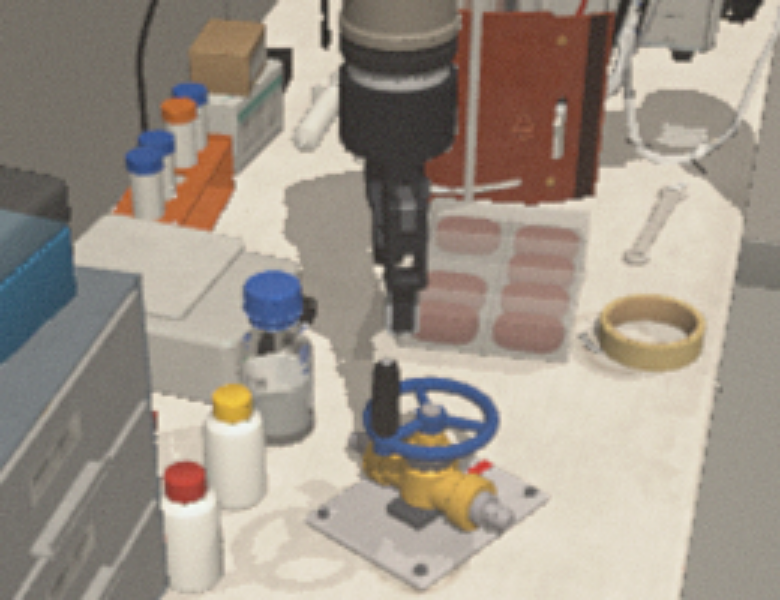

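The crop shows the open fingers straight above the black handle (handle near (386,400) in the crop) with the bystanders well clear. I'll shift 8 mm in +y and descend.

Request:
move_arm(
  linear=[
    [0.4,-0.7,2],
    [0,0,2],
    [0,0,2.3],
    [0,0,2],
    [0,0,0],
  ],
  yaw=[0,0,0,0,0],
  fingers=[1,1,1,1,1],
)

```text
t: 4.3
position: [0.5477, 0.0564, 0.1145]
ee_rot: [3.096, 0.533, -0.007]
wrist_force: [-0.4, -1.0, -0.5]
finger_gap: 1.001
gripper_force: 0.0
```

```bash
python3 - <<'E'
from h import *
f=grab_frame("side"); s=sense(); p=s["position"];print(p,s["wrist_force"])
u,v=proj(f,p).astype(int);print(u,v)
im=f["frame"][v-60:v+60,u-80:u+80,::-1]; cv2.imwrite("pics/s2.png",cv2.resize(im,None,fx=4,fy=4))
E
```

```text
[0.54894644 0.05678009 0.11599638] [ 0.06999261 -0.60715863  0.20209066]
330 200
```

View pics/s2.png

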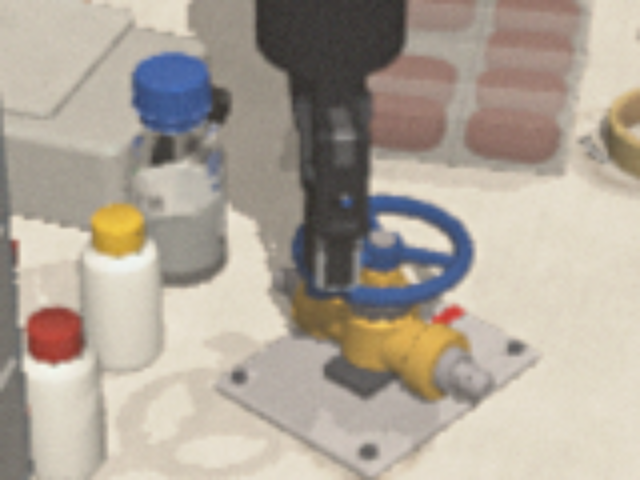

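The fingers straddle the handle, as the near pad covers it at about (335,240) in the crop. Closing now.

Request:
move_arm(
  linear=[
    [0,0,0],
    [0,0,0],
    [0,0,0],
    [0,0,0],
    [0,0,0],
  ],
  yaw=[0,0,0,0,0],
  fingers=[-1,-1,-1,-1,-1],
  grip_force=50,
)

```text
t: 4.85
position: [0.55, 0.0569, 0.1171]
ee_rot: [3.095, 0.534, 0.001]
wrist_force: [-0.4, -2.1, 3.2]
finger_gap: 0.221
gripper_force: 48.6
```

Request:
move_arm(
  linear=[
    [0,0,0],
    [0,0,0],
    [0,0,0],
    [0,0,0],
    [0,0,0],
  ],
  yaw=[0,0,0,0,0],
  fingers=[-1,-1,-1,-1,-1],
)

```text
t: 5.35
position: [0.55, 0.0569, 0.1171]
ee_rot: [3.095, 0.534, 0.001]
wrist_force: [-0.9, -1.5, 5.1]
finger_gap: 0.219
gripper_force: 48.7
```

```bash
cat > plan.py <<'E'
import sys; from h import *
# plan.py start_deg step_deg n : rows in cm tool axes along the circle
C=np.array([.5255,.018]); s=sense(); p=s["position"][:2]
from scipy.spatial.transform import Rotation as Ro
R=Ro.from_rotvec(s["ee_rot"]).as_matrix()
d=p-C; print("pos",s["position"].round(4),"r",np.hypot(*d).round(4),"ang",np.degrees(np.arctan2(d[1],d[0])).round(1),"F",s["wrist_force"].round(1),"yaw",np.degrees(np.arctan2(R[1,0],R[0,0])).round(2),"gap",round(s["finger_gap"],3),"t",s["t"])
if len(sys.argv)>1:
    a,st,n=map(float,sys.argv[1:]); A=np.radians(a+st*np.arange(int(n)+1))
    P=C+.045*np.c_[np.cos(A),np.sin(A)]; 
    D=np.diff(P,axis=0); T=np.c_[D,0*D[:,0]]@R*100
    for i in range(0,len(T),5): print([[round(float(x),2),round(float(y),2),0] for x,y,_ in T[i:i+5]])
E
python3 plan.py 58.5 -18 20
```

```text
pos [0.55   0.0569 0.1171] r 0.046 ang 57.8 F [-0.9 -1.5  5.1] yaw 19.56 gap 0.219 t 5.35
[[0.7, 1.22, 0], [0.29, 1.38, 0], [-0.15, 1.4, 0], [-0.57, 1.29, 0], [-0.94, 1.05, 0]]
[[-1.22, 0.7, 0], [-1.38, 0.29, 0], [-1.4, -0.15, 0], [-1.29, -0.57, 0], [-1.05, -0.94, 0]]
[[-0.7, -1.22, 0], [-0.29, -1.38, 0], [0.15, -1.4, 0], [0.57, -1.29, 0], [0.94, -1.05, 0]]
[[1.22, -0.7, 0], [1.38, -0.29, 0], [1.4, 0.15, 0], [1.29, 0.57, 0], [1.05, 0.94, 0]]
```

Request:
move_arm(
  linear=[
    [0.7,1.22,0],
    [0.29,1.38,0],
    [-0.15,1.4,0],
    [-0.57,1.29,0],
    [-0.94,1.05,0],
  ],
  yaw=[0,0,0,0,0],
  fingers=[-1,-1,-1,-1,-1],
)

```text
t: 5.85
position: [0.5664, -0.0054, 0.1171]
ee_rot: [3.095, 0.534, 0.007]
wrist_force: [2.2, 1.3, 6.1]
finger_gap: 0.22
gripper_force: 49.1
```

Request:
move_arm(
  linear=[
    [0,0,0],
  ],
  yaw=[0],
  fingers=[-1],
)

```text
t: 5.95
position: [0.5642, -0.0086, 0.117]
ee_rot: [3.094, 0.528, -0.0]
wrist_force: [1.5, -3.0, 7.3]
finger_gap: 0.219
gripper_force: 49.1
```

```bash
python3 plan.py
```

```text
pos [ 0.5642 -0.0086  0.117 ] r 0.047 ang -34.5 F [ 1.5 -3.   7.3] yaw 19.36 gap 0.219 t 5.95
```

Request:
move_arm(
  linear=[
    [-1.22,0.7,0],
    [-1.38,0.29,0],
    [-1.4,-0.15,0],
    [0,0,0],
  ],
  yaw=[0,0,0,0],
  fingers=[-1,-1,-1,-1],
)

```text
t: 6.35
position: [0.5272, -0.0274, 0.117]
ee_rot: [3.095, 0.531, -0.004]
wrist_force: [-0.5, -0.4, 10.0]
finger_gap: 0.216
gripper_force: 50.5
```

```bash
python3 plan.py -85.5 -4 15
```

```text
pos [ 0.5272 -0.0274  0.117 ] r 0.0454 ang -87.9 F [-0.5 -0.4 10. ] yaw 19.48 gap 0.216 t 6.35
[[-0.3, -0.09, 0], [-0.29, -0.11, 0], [-0.28, -0.13, 0], [-0.27, -0.15, 0], [-0.26, -0.17, 0]]
[[-0.25, -0.19, 0], [-0.24, -0.21, 0], [-0.22, -0.22, 0], [-0.21, -0.24, 0], [-0.19, -0.25, 0]]
[[-0.17, -0.26, 0], [-0.15, -0.27, 0], [-0.13, -0.28, 0], [-0.11, -0.29, 0], [-0.09, -0.3, 0]]
```

Request:
move_arm(
  linear=[
    [-0.3,-0.09,0],
    [-0.29,-0.11,0],
    [-0.28,-0.13,0],
    [-0.27,-0.15,0],
    [-0.26,-0.17,0],
  ],
  yaw=[0,0,0,0,0],
  fingers=[-1,-1,-1,-1,-1],
)

```text
t: 6.85
position: [0.5143, -0.0253, 0.117]
ee_rot: [3.095, 0.532, 0.003]
wrist_force: [2.4, 0.8, 6.1]
finger_gap: 0.22
gripper_force: 50.3
```

Request:
move_arm(
  linear=[
    [-0.25,-0.19,0],
    [-0.24,-0.21,0],
  ],
  yaw=[0,0],
  fingers=[-1,-1],
)

```text
t: 7.05
position: [0.5084, -0.023, 0.117]
ee_rot: [3.095, 0.533, 0.003]
wrist_force: [2.6, 1.8, 6.5]
finger_gap: 0.214
gripper_force: 50.2
```

Request:
move_arm(
  linear=[
    [0,0,0],
  ],
  yaw=[0],
  fingers=[-1],
)

```text
t: 7.15
position: [0.5079, -0.0228, 0.117]
ee_rot: [3.095, 0.533, 0.002]
wrist_force: [1.1, 1.6, 6.8]
finger_gap: 0.217
gripper_force: 50.3
```

```bash
python3 plan.py
```

```text
pos [ 0.5079 -0.0228  0.117 ] r 0.0444 ang -113.3 F [1.1 1.6 6.8] yaw 19.54 gap 0.217 t 7.15
```

Request:
move_arm(
  linear=[
    [-0.22,-0.22,0],
    [0,0,0],
  ],
  yaw=[0,0],
  fingers=[-1,-1],
)

```text
t: 7.35
position: [0.5063, -0.022, 0.1171]
ee_rot: [3.095, 0.533, 0.005]
wrist_force: [5.0, 0.7, 4.5]
finger_gap: 0.217
gripper_force: 50.0
```

Request:
move_arm(
  linear=[
    [-0.21,-0.24,0],
    [0,0,0],
  ],
  yaw=[0,0],
  fingers=[-1,-1],
)

```text
t: 7.55
position: [0.5062, -0.0219, 0.1171]
ee_rot: [3.093, 0.532, 0.014]
wrist_force: [11.4, -3.3, -1.1]
finger_gap: 0.22
gripper_force: 49.5
```

```bash
python3 plan.py
```

```text
pos [ 0.5062 -0.0219  0.1171] r 0.0443 ang -115.9 F [11.4 -3.3 -1.1] yaw 19.51 gap 0.22 t 7.55
```

```bash
sed -i 's/.5255,.018\]/.5265,.018]/' plan.py; python3 plan.py -121 20 18
```

```text
pos [ 0.5062 -0.0219  0.1171] r 0.0447 ang -117.0 F [11.4 -3.3 -1.1] yaw 19.51 gap 0.22 t 7.55
[[1.19, 1.02, 0], [1.46, 0.55, 0], [1.56, 0.01, 0], [1.47, -0.52, 0], [1.21, -0.99, 0]]
[[0.79, -1.35, 0], [0.29, -1.54, 0], [-0.26, -1.54, 0], [-0.77, -1.36, 0], [-1.19, -1.02, 0]]
[[-1.46, -0.55, 0], [-1.56, -0.01, 0], [-1.47, 0.52, 0], [-1.21, 0.99, 0], [-0.79, 1.35, 0]]
[[-0.29, 1.54, 0], [0.26, 1.54, 0], [0.77, 1.36, 0]]
```

Request:
move_arm(
  linear=[
    [1.19,1.02,0],
    [1.46,0.55,0],
    [1.56,0.01,0],
    [1.47,-0.52,0],
    [1.21,-0.99,0],
  ],
  yaw=[0,0,0,0,0],
  fingers=[-1,-1,-1,-1,-1],
)

```text
t: 8.05
position: [0.5686, -0.0012, 0.117]
ee_rot: [3.092, 0.528, -0.0]
wrist_force: [0.6, -3.4, 7.8]
finger_gap: 0.218
gripper_force: 50.6
```

Request:
move_arm(
  linear=[
    [0,0,0],
  ],
  yaw=[0],
  fingers=[-1],
)

```text
t: 8.15
position: [0.5701, 0.0027, 0.1171]
ee_rot: [3.094, 0.535, 0.007]
wrist_force: [7.3, -0.1, 4.9]
finger_gap: 0.221
gripper_force: 50.2
```

Request:
move_arm(
  linear=[
    [0.79,-1.35,0],
    [0.29,-1.54,0],
    [-0.26,-1.54,0],
    [-0.77,-1.36,0],
    [-1.19,-1.02,0],
  ],
  yaw=[0,0,0,0,0],
  fingers=[-1,-1,-1,-1,-1],
)

```text
t: 8.65
position: [0.5343, 0.0623, 0.117]
ee_rot: [3.094, 0.534, 0.001]
wrist_force: [2.0, -5.0, 9.6]
finger_gap: 0.22
gripper_force: 50.7
```

Request:
move_arm(
  linear=[
    [0,0,0],
  ],
  yaw=[0],
  fingers=[-1],
)

```text
t: 8.75
position: [0.5318, 0.0625, 0.117]
ee_rot: [3.094, 0.535, -0.005]
wrist_force: [-1.5, 0.5, 9.6]
finger_gap: 0.217
gripper_force: 50.7
```

```bash
python3 plan.py
```

```text
pos [0.5318 0.0625 0.117 ] r 0.0448 ang 83.3 F [-1.5  0.5  9.6] yaw 19.62 gap 0.217 t 8.75
```

```bash
python3 plan.py 83.3 20 20
```

```text
pos [0.5318 0.0625 0.117 ] r 0.0448 ang 83.3 F [-1.5  0.5  9.6] yaw 19.62 gap 0.217 t 8.75
[[-1.5, -0.44, 0], [-1.56, 0.1, 0], [-1.43, 0.63, 0], [-1.13, 1.08, 0], [-0.69, 1.4, 0]]
[[-0.17, 1.55, 0], [0.37, 1.52, 0], [0.87, 1.3, 0], [1.26, 0.93, 0], [1.5, 0.44, 0]]
[[1.56, -0.1, 0], [1.43, -0.63, 0], [1.13, -1.08, 0], [0.69, -1.4, 0], [0.17, -1.55, 0]]
[[-0.37, -1.52, 0], [-0.87, -1.3, 0], [-1.26, -0.93, 0], [-1.5, -0.44, 0], [-1.56, 0.1, 0]]
```

Request:
move_arm(
  linear=[
    [-1.5,-0.44,0],
    [-1.56,0.1,0],
    [-1.43,0.63,0],
    [-1.13,1.08,0],
    [-0.69,1.4,0],
  ],
  yaw=[0,0,0,0,0],
  fingers=[-1,-1,-1,-1,-1],
)

```text
t: 9.25
position: [0.4827, 0.0161, 0.117]
ee_rot: [-3.096, -0.535, 0.001]
wrist_force: [2.0, 2.0, 6.9]
finger_gap: 0.222
gripper_force: 50.6
```

Request:
move_arm(
  linear=[
    [-0.17,1.55,0],
    [0.37,1.52,0],
    [0.87,1.3,0],
    [1.26,0.93,0],
    [1.5,0.44,0],
  ],
  yaw=[0,0,0,0,0],
  fingers=[-1,-1,-1,-1,-1],
)

```text
t: 9.75
position: [0.5379, -0.0264, 0.1169]
ee_rot: [3.096, 0.53, -0.006]
wrist_force: [-3.6, 4.7, 13.1]
finger_gap: 0.218
gripper_force: 51.2
```

Request:
move_arm(
  linear=[
    [0,0,0],
  ],
  yaw=[0],
  fingers=[-1],
)

```text
t: 9.85
position: [0.5404, -0.0256, 0.117]
ee_rot: [3.096, 0.533, 0.001]
wrist_force: [1.0, 0.3, 7.9]
finger_gap: 0.224
gripper_force: 50.8
```

```bash
python3 plan.py
```

```text
pos [ 0.5404 -0.0256  0.117 ] r 0.0457 ang -72.3 F [1.  0.3 7.9] yaw 19.54 gap 0.224 t 9.85
```

Request:
move_arm(
  linear=[
    [1.56,-0.1,0],
    [1.43,-0.63,0],
    [1.13,-1.08,0],
    [0.69,-1.4,0],
    [0.17,-1.55,0],
  ],
  yaw=[0,0,0,0,0],
  fingers=[-1,-1,-1,-1,-1],
)

```text
t: 10.35
position: [0.5698, 0.0341, 0.117]
ee_rot: [3.093, 0.531, -0.003]
wrist_force: [-2.8, -4.2, 11.7]
finger_gap: 0.217
gripper_force: 51.0
```

Request:
move_arm(
  linear=[
    [-0.37,-1.52,0],
    [-0.87,-1.3,0],
    [-1.26,-0.93,0],
    [-1.5,-0.44,0],
    [-1.56,0.1,0],
  ],
  yaw=[0,0,0,0,0],
  fingers=[-1,-1,-1,-1,-1],
)

```text
t: 10.85
position: [0.504, 0.056, 0.117]
ee_rot: [3.095, 0.535, 0.002]
wrist_force: [4.2, -1.2, 6.9]
finger_gap: 0.219
gripper_force: 50.6
```

Request:
move_arm(
  linear=[
    [0,0,0],
  ],
  yaw=[0],
  fingers=[-1],
)

```text
t: 10.95
position: [0.5018, 0.0544, 0.117]
ee_rot: [3.094, 0.532, -0.005]
wrist_force: [-1.6, -1.1, 10.6]
finger_gap: 0.223
gripper_force: 51.0
```

```bash
python3 plan.py 123 20 5; python3 plan.py 223 4 5
```

```text
pos [0.5018 0.0544 0.117 ] r 0.044 ang 124.2 F [-1.6 -1.1 10.6] yaw 19.5 gap 0.223 t 10.95
[[-1.43, 0.62, 0], [-1.13, 1.08, 0], [-0.7, 1.4, 0], [-0.18, 1.55, 0], [0.36, 1.52, 0]]
pos [0.5018 0.0544 0.117 ] r 0.044 ang 124.2 F [-1.6 -1.1 10.6] yaw 19.5 gap 0.223 t 10.95
[[0.14, 0.28, 0], [0.15, 0.27, 0], [0.17, 0.26, 0], [0.19, 0.25, 0], [0.21, 0.24, 0]]
```

Request:
move_arm(
  linear=[
    [-1.43,0.62,0],
    [-1.13,1.08,0],
    [-0.7,1.4,0],
    [-0.18,1.55,0],
    [0.36,1.52,0],
  ],
  yaw=[0,0,0,0,0],
  fingers=[-1,-1,-1,-1,-1],
)

```text
t: 11.45
position: [0.4945, -0.0128, 0.117]
ee_rot: [-3.096, -0.533, 0.002]
wrist_force: [2.0, 2.7, 8.4]
finger_gap: 0.217
gripper_force: 50.7
```

Request:
move_arm(
  linear=[
    [0.14,0.28,0],
    [0.15,0.27,0],
    [0,0,0],
  ],
  yaw=[0,0,0],
  fingers=[-1,-1,-1],
)

```text
t: 11.75
position: [0.4998, -0.0176, 0.117]
ee_rot: [3.095, 0.532, -0.002]
wrist_force: [0.7, 0.4, 10.5]
finger_gap: 0.215
gripper_force: 50.9
```

```bash
python3 plan.py 231 4 5
```

```text
pos [ 0.4998 -0.0176  0.117 ] r 0.0445 ang -126.9 F [ 0.7  0.4 10.5] yaw 19.5 gap 0.215 t 11.75
[[0.17, 0.26, 0], [0.19, 0.25, 0], [0.21, 0.24, 0], [0.22, 0.22, 0], [0.24, 0.2, 0]]
```

Request:
move_arm(
  linear=[
    [0.18,0.25,0],
    [0.2,0.25,0],
    [0.1,0.12,0],
    [0,0,0],
    [0,0,0],
  ],
  yaw=[0,0,0,0,0],
  fingers=[-1,-1,-1,-1,-1],
)

```text
t: 12.25
position: [0.5059, -0.0217, 0.117]
ee_rot: [3.095, 0.532, -0.003]
wrist_force: [-0.5, -0.4, 10.7]
finger_gap: 0.219
gripper_force: 51.0
```

```bash
python3 plan.py; python3 - <<'E'
from m import *
for c in("top","side"):
    f=grab_frame(c); u,v=proj(f,np.array([.5265,.018,.094])).astype(int)
    im=f["frame"][v-60:v+60,u-80:u+80,::-1].copy(); cv2.imwrite(f"pics/{c}3.png",cv2.resize(im,None,fx=4,fy=4))
    for n,z in(("crank_handle",.096),("handle_grip",.128)):
        for q in landmark_of(c,n)[:2]: print(c,n,q["score"],ray(f,q["xy"],z).round(4))
E
```

```text
pos [ 0.5059 -0.0217  0.117 ] r 0.0447 ang -117.4 F [-0.5 -0.4 10.7] yaw 19.52 gap 0.219 t 12.25
top handle_grip 0.38 [0.6518 0.0411 0.128 ]
side handle_grip 0.52 [0.6372 0.1423 0.128 ]
```

View pics/side3.png

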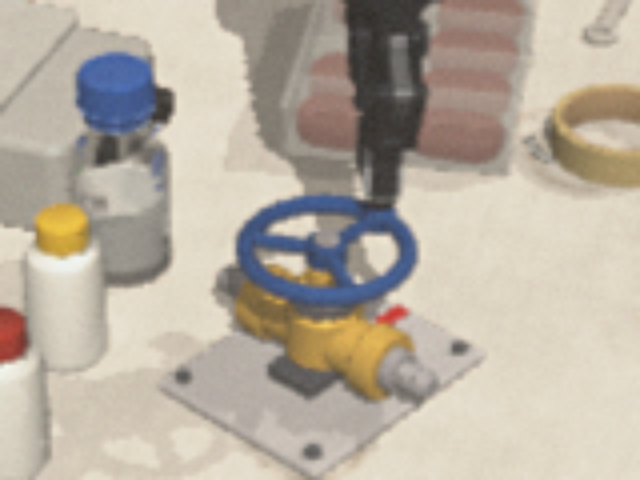

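The side view shows the gripper holding the handle at about (378,205) in the crop, on the line from the hub through the red mark (393,315). All bystanders are standing. A half-millimetre trim and a settle remain.

Request:
move_arm(
  linear=[
    [0.03,0.04,0],
    [0,0,0],
    [0,0,0],
    [0,0,0],
    [0,0,0],
  ],
  yaw=[0,0,0,0,0],
  fingers=[-1,-1,-1,-1,-1],
)

```text
t: 13.05
position: [0.5061, -0.0218, 0.1169]
ee_rot: [3.095, 0.533, -0.004]
wrist_force: [-1.2, 1.9, 12.3]
finger_gap: 0.22
gripper_force: 51.0
```

```bash
python3 plan.py; python3 -c "
from bench import *
print(finish_job())"
```

```text
pos [ 0.5061 -0.0218  0.1169] r 0.0447 ang -117.2 F [-1.2  1.9 12.3] yaw 19.53 gap 0.22 t 13.05
the job is handed in; nothing more can be done
None
```

The job is handed in: I closed the valve onto its stop (about 12 N push) and backed it off two turns, to within about 0.2° of the stop position by the arm's reading; the handle is over the red mark, still gripped at about 51 N, no bystander in the side view looked disturbed, and the clock read 13 s.

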